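# Shut and latch the terminal box's access hatch with its wing knob

## Robot

A 7-joint arm with a two-finger parallel gripper is mounted at the origin on the work surface; the furniture and walls round the work are solid. World frame = base frame: x ahead of the robot, y to its left, z up, the work surface at z = 0. Lengths are in m, angles in rad, forces in N, time in s.
With the tool pointing down it reaches from about 0.4 to 0.85 m from the base axis. Payload 4.5 kg.
Tool frame: the origin (TCP) lies midway between the tips of the shut fingers; the grasp point (between the pads) lies behind it (bot.hold_point_z is the z of the grasp point in the tool frame, in m); z points along the fingers, x is the direction in which the jaws open and shut, and the axes are right-handed (so a half turn about z gives the same grasp; the last joint's range is limited). The gripper opens to 85 mm and grips with 20 to 120 N. Pads are 22 mm wide; open, the fingers measure 114 mm over their backs; the gripper's body (76 mm by 85 mm) begins 54 mm behind the grasp point. The pads swing forward as they close: fully open they stand 13 mm farther back than shut.
Start: joints at [1.143, 0.689, -0.195, 1.565, 0.157, 0.902, -0.215], TCP at [0.279, -0.56, 0.231] pointing down, gripper open.
Joint ranges: [-3.01, 3.01], [-0.46, 2.08], [-1.47, 1.51], [0.13, 2.56], [-1, 4.14], [0.04, 2.09], [-2.66, 2.66]. Speed limits (rad/s): [2.57, 2.57, 3.14, 3.14, 3.14, 3.14, 3.14].

## Interface

Orientations are given as a unit quaternion [w, x, y, z].
In Python, from rig import bot, kin, imaging gives the robot as it stands. Calls block until the motion is done:
- bot.goto(position, orientation): joint-space move of the TCP to a pose.
- bot.line_to(position, attitude=None, max_speed=0.15, guard=None): straight line of the TCP; attitude=None keeps the orientation; max_speed is the mean speed in m/s. With guard (N) it stops when the force on the tool has changed by that much, and returns True; else False.
- bot.move_j(angles): joint-space move.
- bot.gripper_open() and bot.grasp(): open the fingers fully, or close them until they stop; the grip force is fixed at half the most.
- bot.hold(seconds).
- kin.ik(position, orientation): joint angles nearest the present ones, or None.
- bot.get_obs(): the state.
- imaging.snapshot(name): name is "scene" or "top" or "wrist"; returns a dict with "image" (420x560x3 uint8, red, green, blue), "z_map" (420x560 float32, m along the optical axis (not along the pixel's ray), 0 where there is no reading), "vertical_fov" (degrees; the focal length in pixels is half the picture's height over the tangent of half this angle, whatever the lens; pixels are square), "cx", "cy" (the principal point, pixels), "camera_from_world" (4x4, takes a point from world to camera coordinates); the wrist camera has in their place "hand_eye" (4x4, takes a point from camera to tool coordinates, whose origin is the TCP and whose axes are the tool frame's). Camera axes: x right, y down, z forward; pixel columns grow to the right and rows downward; lengths in m; the calibration is good to about 2 mm. The wrist camera is an equidistant fisheye: a pixel r from the principal point sees the ray r / f radians off the axis. A picture is of the moment at which its call begins: read the wrist's pose just before it.
A pose or a line that the arm cannot do raises bot.PlanningError and nothing moves.
- bot.sign_off(): hands the job in, once; it reports no verdict.
The state is a dict: "time": time; "joint_positions": joint angles; "dq": joint speeds; "effort": joint torques, N m; "tcp_pos": TCP position; "ee_rot": TCP orientation; "force": force on the tool from outside, world axes, zero at the start; "torque": the same for the moment, N m; "finger_gap": finger opening in m.
Only numpy, scipy, OpenCV 4.12 (cv2) and the standard library are available. Lean on these libraries where they do the work, as an engineer would, in place of code of your own. Each camera call takes 0.05 s, during which the arm holds its last target.

## Task

One of the two grey terminal boxes on the bench has its access hatch standing ajar. Press that hatch fully shut, then turn its wing knob clockwise (seen from above) a quarter turn to the stop, so that the cam tongue underneath swings behind the frame edge and locks the hatch. Leave the wing knob of the other box, which is already locked, as it is.

Things in the scene. Friction and masses are not known exactly. Their poses are not given: they have to be found in the camera images.
- terminal_box: Grey steel box whose hatch is ajar, 140 x 140 mm, 75 mm high, fixed to the bench; its twin beside it is shut and locked. Origin: centre of underside; z up; -x is its front (robot side). Hatch: 4 mm plate on top, 136 mm wide, hinged along y at x = +66, z = 77 mm; free edge 134 mm in front of the hinge; top at z = 79 when shut. The wing knob's axis is then at x = -32, y = 0.
- hatch (a joint): Hinge angle of that box's hatch, rad: 0 shut, positive with its front edge raised. Stiff hinge: it stays where it is left; 2 to 5 N pressed down near the front edge moves it. The wing knob stands square on it, 98 mm from the hinge.
- wing_knob (a joint): Its dark wing knob, rad, growing clockwise from above; stops at 0 (wing along the box's y, tongue clear) and 1.57 (wing along x, 32 mm tongue under the frame's front edge, 22 mm from the axis). Wing: upright plate 52 long, 11 thick, 9 to 35 mm above the hatch; pinch across the 11. Bright dot on the tongue's end. Friction 0.06 N m, stays where left. Turned before the hatch is shut, the tongue strikes the frame.
- spare_knob (a joint): The same for the wing knob of the other box, whose hatch is shut: it starts near 1.5 (locked) and is to stay so.

How it is judged:
On the way:
1. the hatch is pressed shut before the knob is turned home (knob still below 0.8 rad) (value of joint hatch below 0.05 rad and value of joint wing_knob below 0.8 rad), for 0.1 s.
At the end, for the whole second after the job is handed in: The hatch is shut (hinge within 0.05 rad, about 6 mm at its free edge) and its wing knob stands beyond 1.2 rad, within about 20 degrees of the stop, with the tongue under the frame edge (value of joint hatch below 0.05 rad and value of joint wing_knob above 1.2 rad); the robot touches nothing.
It fails at once if the wing knob of the other box is turned out of its locked position (below 1.2 rad) (value of joint spare_knob below 1.2 rad).
It also fails if it takes over 45 s, if anything falls off the work surface, if the arm or the gripper's body presses on something with over 40 N, if the wrist force passes 120 N, or if a joint passes its speed limit or range.

## Working session

There is one attempt and no reset: what is moved stays moved. The work goes in short steps, each a Python script; the robot and the scene stay as the last script left them, time stands still between calls to the robot, and variables do not carry over. Pictures are saved under pics/ and viewed, and the job is handed in when it is done.

```bash
mkdir -p pics; ls; python3 - <<'E'
from rig import bot,kin,imaging
import cv2,pickle
o=bot.get_obs();print(o, bot.hold_point_z)
for n in["scene","top","wrist"]:
    s=imaging.snapshot(n);pickle.dump(s,open(f"{n}0.pkl","wb"))
    cv2.imwrite(f"pics/{n}0.png",s["image"][:,:,::-1]);print(n,s["vertical_fov"],s["cx"],s["cy"],s.get("camera_from_world"))
E
```

```text
pics
{'time': 0.0, 'joint_positions': array([ 1.14279424,  0.68997856, -0.1945406 ,  1.56639162,  0.15733784,
        0.90250586, -0.21508991]), 'dq': array([-0.00130124,  0.00087413, -0.00013619,  0.00026122,  0.00108394,
        0.00184512, -0.00067842]), 'effort': array([ 9.96254785e-04, -5.39604807e+01, -1.26658738e+00, -1.58540761e+01,
        9.01183725e-03,  9.46092390e-03,  1.81563189e-05]), 'tcp_pos': array([ 0.27813306, -0.55894962,  0.23047545]), 'ee_rot': array([-4.29518087e-04,  8.50202948e-01, -5.26454233e-01, -8.39068438e-04]), 'force': array([-0.7325087 ,  0.77284446,  0.37244216]), 'torque': array([-0.0047221 ,  0.00327481,  0.01008635]), 'finger_gap': 0.08562616469081281} -0.0187
scene 49.21580063814448 276.8136942197811 206.52336053150134 [[-0.75574828 -0.65476171 -0.01147381  0.21787983]
 [-0.48125052  0.56718773 -0.66835321  0.43560789]
 [ 0.44411989 -0.49958501 -0.74375556  0.56110649]
 [ 0.          0.          0.          1.        ]]
top 45.05560801935968 271.20116180684005 206.42165531590157 [[ 0.0136841  -0.99987465  0.00796413 -0.2964334 ]
 [-0.99043822 -0.01464759 -0.13717721  0.53732679]
 [ 0.13727667 -0.00601083 -0.99051451  0.83878173]
 [ 0.          0.          0.          1.        ]]
wrist 65.70646984690485 279.0510144196146 214.54910717259943 None
```

View pics/scene0.png

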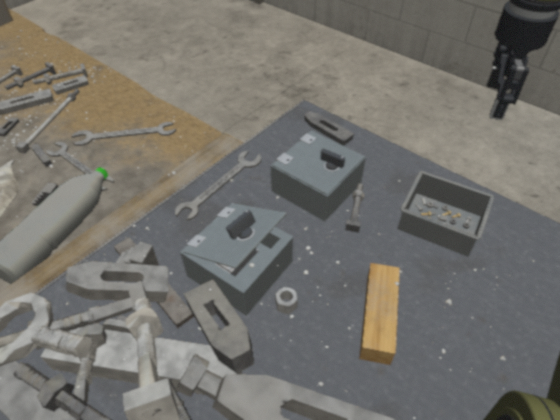

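View pics/top0.png

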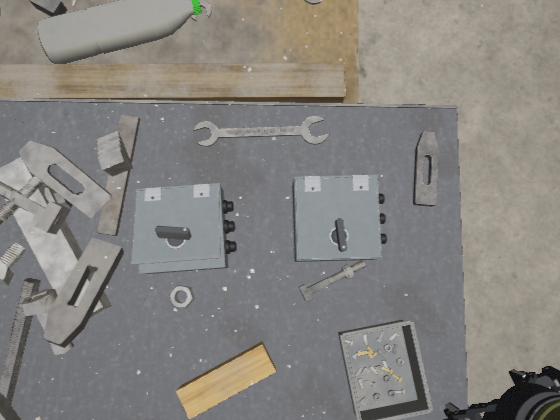

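View pics/wrist0.png

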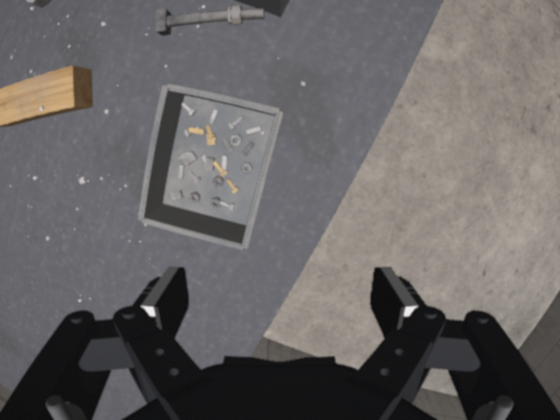

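The scene and top views show the ajar hatch on the left (+y) box, around (180,228) in the top view. Its wing is at (173,233) and its hinges at (152,194) and (201,190). The locked twin is at (338,220). Next I'll measure the ajar box.

```bash
cat > h.py <<'E'
import numpy as np,cv2,pickle
def cloud(s):
    z=s["z_map"].astype(float);H,W=z.shape
    f=H/2/np.tan(np.radians(s["vertical_fov"]/2))
    v,u=np.mgrid[:H,:W]
    P=np.stack([(u-s["cx"])/f*z,(v-s["cy"])/f*z,z],-1)
    T=np.linalg.inv(s["camera_from_world"])
    return P@T[:3,:3].T+T[:3,3]
def cast(s,uv,h):
    f=s["image"].shape[0]/2/np.tan(np.radians(s["vertical_fov"]/2))
    T=np.linalg.inv(s["camera_from_world"])
    d=T[:3,:3]@np.array([(uv[0]-s["cx"])/f,(uv[1]-s["cy"])/f,1]);o=T[:3,3]
    return o+d*(h-o[2])/d[2]
E
python3 - <<'E'
from h import *
s=pickle.load(open("top0.pkl","rb"));P=cloud(s)
np.set_printoptions(precision=4,suppress=True)
for r,c in [(300,300),(194,152),(190,201),(210,150),(210,210),(225,200),(255,150),(255,215),(262,150),(268,215),(233,173),(220,315),(190,340),(250,320),(235,340)]:
    print((r if False else (c,r)),P[r,c],s["image"][r,c])
im=s["image"];cv2.imwrite("pics/topc.png",cv2.resize(im[160:290,110:260][:,:,::-1],None,fx=5,fy=5)[:600,:800])
cv2.imwrite("pics/topd.png",cv2.resize(im[160:280,270:400][:,:,::-1],None,fx=5,fy=5)[:600,:800])
E
```

```text
(300, 300) [ 0.3809 -0.3421  0.0002] [117 119 122]
(152, 194) [ 0.5529 -0.0922  0.0834] [189 190 193]
(201, 190) [ 0.5608 -0.1724  0.0834] [186 188 192]
(150, 210) [ 0.5252 -0.0923  0.0925] [143 151 153]
(210, 210) [ 0.526  -0.1899  0.0974] [145 150 153]
(200, 225) [ 0.5005 -0.176   0.1078] [142 149 152]
(150, 255) [ 0.4513 -0.1035  0.1266] [142 150 152]
(215, 255) [ 0.4526 -0.2034  0.1304] [147 153 157]
(150, 262) [ 0.4406 -0.105   0.1311] [146 152 154]
(215, 268) [ 0.4343 -0.1943  0.0358] [74 76 74]
(173, 233) [ 0.4839 -0.1413  0.1479] [78 77 77]
(315, 220) [ 0.5146 -0.3611  0.077 ] [144 150 153]
(340, 190) [ 0.5653 -0.4025  0.0778] [144 151 154]
(320, 250) [ 0.4652 -0.3691  0.0795] [142 150 152]
(340, 235) [ 0.4874 -0.3971  0.113 ] [ 96  98 101]
```

View pics/topc.png

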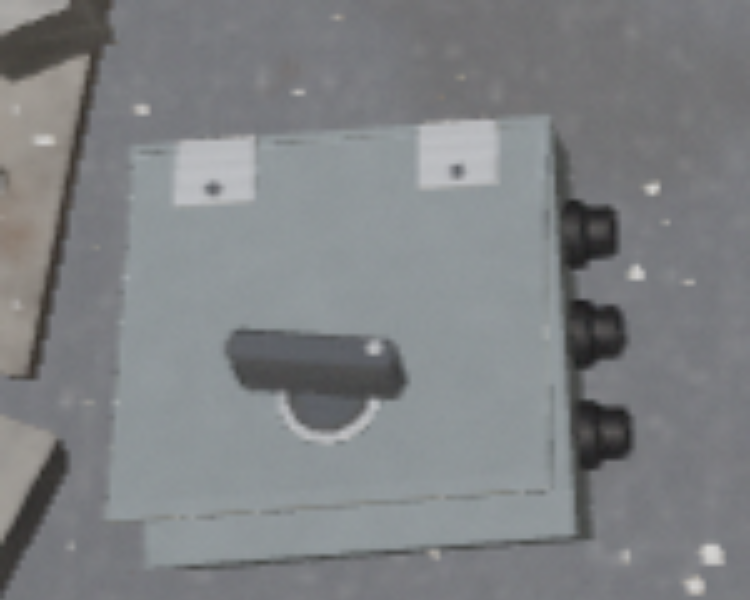

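```bash
cat > m.py <<'E'
from h import *
np.set_printoptions(precision=4,suppress=True)
def fit(s,lo,hi,plane_tol=0.003):
    P=cloud(s);im=s["image"].astype(int)
    u=np.indices(P.shape[:2])
    m=(P[...,0]>lo[0])&(P[...,0]<hi[0])&(P[...,1]>lo[1])&(P[...,1]<hi[1])&(P[...,2]>0.072)&(im.min(2)>125)
    Q=P[m]
    best=None;rng=np.random.default_rng(0)
    for _ in range(300):
        a,b,c=Q[rng.choice(len(Q),3,replace=False)];n=np.cross(b-a,c-a);L=np.linalg.norm(n)
        if L<1e-6: continue
        n/=L;k=(abs((Q-a)@n)<plane_tol)
        if best is None or k.sum()>best.sum(): best=k
    R=Q[best];c=R.mean(0);n=np.linalg.svd(R-c)[2][2];n*=np.sign(n[2])
    return P,c,n,R
E
python3 - <<'E'
from m import *
s=pickle.load(open("top0.pkl","rb"))
for lo,hi in [((.40,-.23),(.6,-.06)),((.40,-.48),(.6,-.32))]:
    P,c,n,R=fit(s,lo,hi)
    print("c",c,"n",n,"tilt",np.arccos(n[2]),"az",np.degrees(np.arctan2(n[1],n[0])),len(R))
    # in-plane axes: hinge dir
    r=cv2.minAreaRect((R[:,:2]*1000).astype(np.float32));print("rect",r)
    print(cv2.boxPoints(r))
    m=(P[...,0]>lo[0])&(P[...,0]<hi[0])&(P[...,1]>lo[1])&(P[...,1]<hi[1])
    d=(P-c)@n
    k=m&(d>.012)&(d<.045)&(s["image"].max(2)<125)
    W=P[k]; print("wing",W.mean(0),len(W), "top d",np.percentile(d[k],95))
    k=m&(d>.029)&(d<.040)
    W=P[k]; r=cv2.minAreaRect((W[:,:2]*1000).astype(np.float32));print("wingtop",W.mean(0),r,len(W)); print(cv2.boxPoints(r))
E
```

```text
c [ 0.5037 -0.1388  0.1056] n [0.3986 0.0353 0.9164] tilt 0.41169139327136045 az 5.054477184679948 5735
rect ((505.8642578125, -137.60902404785156), (127.06327819824219, 138.2889862060547), 5.096897602081299)
[[ 436.441   -74.3821]
 [ 448.7267 -212.1243]
 [ 575.2875 -200.8359]
 [ 563.0018  -63.0938]]
wing [ 0.4847 -0.1406  0.1443] 408 top d 0.035716909166356677
wingtop [ 0.4884 -0.1403  0.1489] ((488.2489013671875, -140.25401306152344), (50.60578155517578, 11.915013313293457), 86.13751983642578) 240
[[ 480.6005 -165.0981]
 [ 492.4884 -165.9007]
 [ 495.8973 -115.4099]
 [ 484.0094 -114.6073]]
c [ 0.521  -0.3981  0.078 ] n [-0.0041 -0.0015  1.    ] tilt 0.004361732507624847 az -159.85896703238518 6031
rect ((520.6747436523438, -398.5447998046875), (139.4462890625, 139.5836181640625), 2.463167428970337)
[[ 448.0166 -331.814 ]
 [ 454.0155 -471.2686]
 [ 593.3329 -465.2756]
 [ 587.334  -325.821 ]]
wing [ 0.4886 -0.398   0.1085] 270 top d 0.03647388524542988
wingtop [ 0.4886 -0.3993  0.112 ] ((489.1717224121094, -399.8211669921875), (51.11198806762695, 11.443585395812988), 7.566954612731934) 223
[[ 463.0848 -397.5145]
 [ 464.5918 -408.8585]
 [ 515.2587 -402.1278]
 [ 513.7517 -390.7839]]
```

```bash
cat >> h.py <<'E'
from scipy.spatial.transform import Rotation as Ro
PSI=np.radians(5.05);EX=np.array([np.cos(PSI),np.sin(PSI)]);EY=np.array([-EX[1],EX[0]]);O=np.array([.499,-.1387])
def L(x,y,z): return np.r_[O+x*EX+y*EY,z]
def q(az):
    c,s=np.cos(az),np.sin(az)
    return np.roll(Ro.from_matrix(np.array([[c,s,0],[s,-c,0],[0,0,-1.]])).as_quat(),1)
E
python3 - <<'E'
from h import *
from rig import bot,kin,imaging
np.set_printoptions(precision=3,suppress=True)
for a in [-4,-30,-60,-85,-90,176,150,120,95]:
    print(a,kin.ik(L(-.032,0,.12),q(np.radians(a))),)
for a in (95,-85): print(a,kin.ik(L(-.056,0,.2),q(np.radians(a))),kin.ik(L(-.056,0,.075),q(np.radians(a))))
E
```

```text
-4 [ 0.379  0.713 -0.288  2.069  0.471  0.422 -0.347]
-30 [ 0.323  0.707 -0.198  2.072  0.339  0.393 -0.667]
-60 [ 0.26   0.703 -0.097  2.075  0.174  0.37  -1.024]
-85 [ 0.21   0.704 -0.017  2.078  0.032  0.36  -1.316]
-90 [ 0.201  0.704 -0.002  2.078  0.003  0.359 -1.374]
176 [-0.011  0.739  0.349  2.089 -0.612  0.413 -2.389]
150 [-0.099  0.773  0.506  2.093 -0.821  0.481 -2.627]
120 [ 0.868  1.028 -1.257  2.045  1.177  1.081  1.104]
95 [ 0.63   0.791 -0.715  2.056  0.899  0.638  0.95 ]
95 [ 0.76   0.665 -0.885  2.045  0.742  0.785  1.078] [ 0.548  0.828 -0.547  2.148  1.043  0.459  0.821]
-85 [ 0.242  0.538 -0.043  2.07   0.043  0.534 -1.315] [ 0.222  0.781 -0.012  2.165  0.043  0.196 -1.312]
```

```bash
python3 - <<'E'
from h import *
from rig import bot,kin,imaging
np.set_printoptions(precision=4,suppress=True)
Q=q(np.radians(-85))
bot.goto(L(-.056,0,.24),Q)
bot.grasp()
print(bot.line_to(L(-.056,0,.145),max_speed=.1))
f0=bot.get_obs()["force"]
print(bot.line_to(L(-.056,0,.079),max_speed=.04,guard=25))
o=bot.get_obs();print(o["time"],o["tcp_pos"],o["force"]-f0)
for z in (.077,.075,.073):
    if o["force"][2]-f0[2]>12: break
    g=bot.line_to(L(-.056,0,z),max_speed=.02,guard=15);o=bot.get_obs();print(g,o["tcp_pos"],o["force"]-f0)
s=imaging.snapshot("scene");cv2.imwrite("pics/scene1.png",s["image"][:,:,::-1])
E
```

```text
False
False
5.4583 [ 0.4439 -0.1436  0.0791] [-0.4473 -0.581  -0.7017]
False [ 0.4439 -0.1437  0.0788] [-2.8571  1.8541 23.1509]
```

View pics/scene1.png

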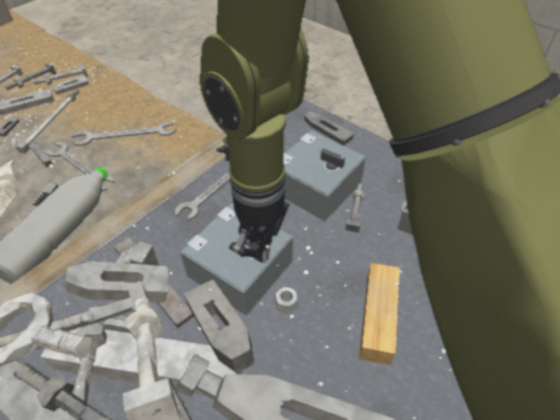

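The hatch looks flush around (237,250), and pushing further met a 23 N reaction. I'll lift off, open the gripper and re-measure the wing.

```bash
python3 - <<'E'
from h import *
from rig import bot,kin,imaging
np.set_printoptions(precision=4,suppress=True)
bot.line_to(L(-.056,0,.2),max_speed=.15)
bot.goto(L(-.032,0,.2),q(np.radians(-4)))
bot.gripper_open()
o=bot.get_obs();print(o["time"],o["tcp_pos"],o["ee_rot"],o["finger_gap"])
for n in["top","wrist"]:
    s=imaging.snapshot(n);s["obs"]=o;pickle.dump(s,open(f"{n}2.pkl","wb"))
    cv2.imwrite(f"pics/{n}2.png",s["image"][:,:,::-1])
print(s["hand_eye"])
E
```

```text
8.45 [ 0.4671 -0.1415  0.2   ] [-0.      0.9994 -0.0349  0.    ] 0.08565242134965581
[[ 1.      0.0007  0.0002 -0.0011]
 [-0.0007  0.9595  0.2818 -0.072 ]
 [-0.     -0.2818  0.9595 -0.1424]
 [ 0.      0.      0.      1.    ]]
```

View pics/top2.png

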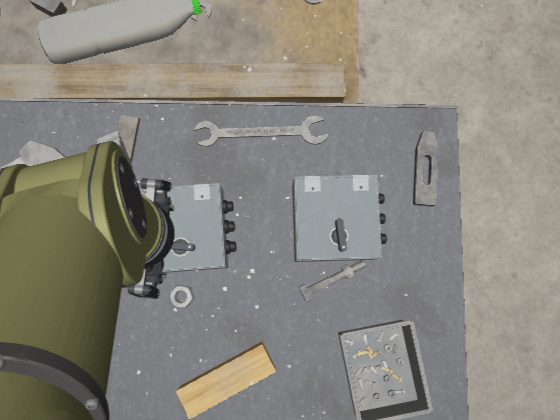

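View pics/wrist2.png

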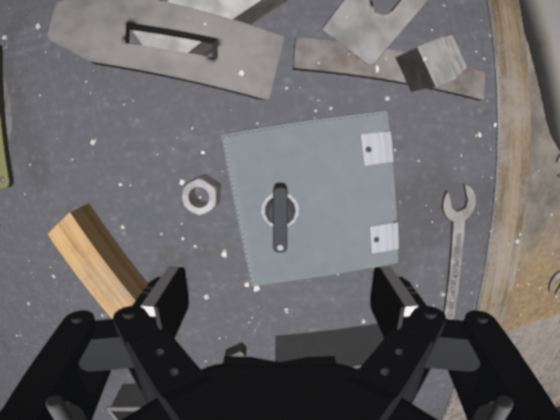

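The hatch is shut. In the wrist view the wing runs from (280,187) to (280,250), in line with the jaws. I'll get its axis and angle from the wrist depth.

```bash
cat >> h.py <<'E'
def wcloud(s):
    z=s["z_map"].astype(float);H,W=z.shape
    f=H/2/np.tan(np.radians(s["vertical_fov"]/2))
    v,u=np.mgrid[:H,:W];a=u-s["cx"];b=v-s["cy"];r=np.hypot(a,b)+1e-9;t=np.tan(r/f)/r
    P=np.stack([a*t*z,b*t*z,z],-1)@s["hand_eye"][:3,:3].T+s["hand_eye"][:3,3]
    o=s["obs"];R=Ro.from_quat(np.roll(o["ee_rot"],-1)).as_matrix()
    return P@R.T+o["tcp_pos"]
def wing(s):
    P=wcloud(s);d=P-np.r_[O,0];x=d[...,:2]@EX;y=d[...,:2]@EY;z=P[...,2]
    k=(abs(x)<.064)&(abs(y)<.064)
    hm=k&(z<.09)&(s["image"].min(2)>110);Rr=P[hm];c=Rr.mean(0);n=np.linalg.svd(Rr-c,full_matrices=False)[2][2];n*=np.sign(n[2])
    print("hatch tilt along ex",n[:2]@EX,"z",c[2])
    w=k&(z>.107)&(z<.125);W=P[w];r=cv2.minAreaRect((W[:,:2]*1000).astype(np.float32))
    B=cv2.boxPoints(r);e=[B[1]-B[0],B[2]-B[1]];e=max(e,key=np.linalg.norm)
    az=np.degrees(np.arctan2(e[1],e[0]))%180
    print("wing",r,"az",az,"knob",np.radians((95.05-az)),W[:,2].mean(),len(W))
E
python3 - <<'E'
from h import *
wing(pickle.load(open("wrist2.pkl","rb")))
E
```

```text
hatch tilt along ex -0.0032808638336891713 z 0.07884341118499462
wing ((466.78973388671875, -141.70968627929688), (51.14703369140625, 10.656219482421875), 86.37722778320312) az 86.37725 knob 0.15136808 0.11276598929636851 948
```

```bash
python3 - <<'E'
from h import *
from rig import bot,kin,imaging
np.set_printoptions(precision=3,suppress=True)
c=np.array([.4668,-.1417,.085])
def rep(t):
    o=bot.get_obs();print(t,round(o["time"],2),o["tcp_pos"],o["force"],o["torque"],round(o["finger_gap"],4))
up=c.copy();up[2]=.14
bot.goto(up,q(np.radians(-3.6)))
print(bot.line_to(c,max_speed=.05,guard=10));rep("down")
bot.grasp();rep("grip")
for a in (-15,-30,-45,-60,-72,-83.5):
    bot.line_to(c,attitude=q(np.radians(a)),max_speed=.15);rep(a)
    o=bot.get_obs()
    if np.linalg.norm(o["force"])>60: print("stop");break
E
```

```text
False
down 10.15 [ 0.467 -0.142  0.085] [-0.273  0.302 -0.127] [-0.043 -0.011  0.026] 0.0856
grip 10.79 [ 0.468 -0.142  0.085] [2.245 0.416 0.969] [-0.099 -0.441  0.008] 0.019
-15 11.14 [ 0.468 -0.142  0.085] [ 2.935 -0.613  1.171] [-0.213 -0.775 -0.027] 0.019
-30 11.55 [ 0.468 -0.142  0.085] [ 5.222 -1.451  0.705] [-0.362 -1.125 -0.062] 0.0195
-45 11.96 [ 0.468 -0.142  0.085] [ 4.554 -2.098  0.37 ] [-0.42  -1.144 -0.047] 0.0192
-60 12.37 [ 0.469 -0.142  0.085] [ 5.338 -2.876  0.364] [-0.547 -1.172 -0.046] 0.0191
-72 12.72 [ 0.469 -0.142  0.085] [ 5.814 -3.776  0.093] [-0.612 -1.236 -0.072] 0.0192
-83.5 13.07 [ 0.469 -0.143  0.085] [ 4.654 -2.813  0.596] [-0.677 -1.278 -0.075] 0.0191
```

```bash
python3 - <<'E'
from h import *
from rig import bot,kin,imaging
bot.gripper_open()
p=bot.get_obs()["tcp_pos"].copy();p[2]=.2
bot.line_to(p,max_speed=.1);bot.hold(.3)
o=bot.get_obs();print(o["time"],o["force"])
s=imaging.snapshot("wrist");s["obs"]=o;cv2.imwrite("pics/wrist3.png",s["image"][:,:,::-1]);wing(s)
t=imaging.snapshot("top");cv2.imwrite("pics/top3.png",t["image"][:,:,::-1])
E
```

```text
15.3333 [ 0.07190474 -0.55825834 -0.70494191]
hatch tilt along ex -0.0031945111962495792 z 0.07887762404776827
wing ((467.5247497558594, -142.65921020507812), (50.83836364746094, 10.986640930175781), 5.745609283447266) az 5.745597 knob 1.5586559 0.1127408442294336 960
```

View pics/wrist3.png

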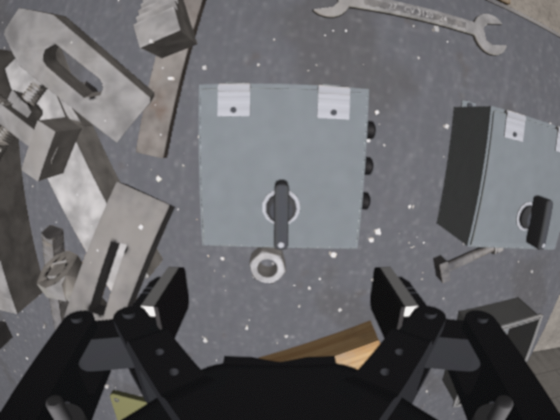

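The wrist view shows the wing along box x, from (281,183) to its bright dot at (281,245) at the front. The hatch is flat, the knob reads about 1.56 rad, and the spare knob is untouched. I'm handing the job in.

```bash
python3 -c "
from rig import bot
bot.sign_off()"
```

```text
the job is handed in; nothing more can be done
```

The hatch is shut and locked, and I handed the job in at about 15 s of robot time. I pressed it down near its front edge with the closed fingers until it met a firm 23 N. I then gripped the wing knob and turned it about 80° clockwise, released it and lifted clear.

- **Hatch:** the last wrist-camera check put it level to about 0.003 rad, with its top at z = 78.9 mm.
- **Wing knob:** it measured about 1.56 rad. Before the turn, with the hatch already shut, it stood at 0.15 rad.
- **Spare knob:** the robot never went near it, and in the last picture it still looked locked. I did not re-measure its angle.
- **Contact:** the gripper was open about 85 mm above the knob at hand-in, with the force reading near zero.
- **One disagreement:** while gripping the 11 mm wing, the finger-gap reading was 19 mm. I did not find out why, but the turn came out right.

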